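# Load a specimen cell into a bench lever frame

## Task

Press the near end (the tail) of the lever beam down until its ball end has tipped well clear above the cell, then push the cell on its carriage along the guide by its upright push plate, without lifting it, until it is fully home against the end stop under the ball. Then press the ball end down onto the cell's brass cap with the fingers and bed it with a steady push of about 12 N for two seconds, and leave the ball resting on the cap. Never push or squeeze the beam or the cell with more than 25 N, and leave the things standing around where they are.

Things in the scene. Friction and masses are not known exactly. Their poses are not given: they have to be found in the camera images.
- frame: White bench lever frame, fixed. Origin on the table under the beam's pivot; x runs along the beam from tail (-x, near the robot) to ball end (+x), y along the guide from the end stop to its open end, z up. Pivot 95 mm above the table, between two white cheeks 36 x 50 mm overall, 110 mm high. Base 12 mm thick.
- beam (a joint): Tilt of the steel lever beam (235 x 22 x 16 mm, centred on its pivot), rad: 0 = level, ball lowest; grows as the tail goes down and the ball tips up, to a stop at 0.42. Stiff balanced hinge: stays where left, takes about 3.5 N at either pad to move. With the cell home the ball meets its cap somewhere from 0.08 to 0.16, by the cap's height.
- tail_pad (a point): Middle of the top face of the black pad (40 mm along the beam, 36 mm across) on the tail, the beam's end nearer the robot: 105 mm from the pivot, 12 mm above the beam's centre line. Moves and tilts with the beam.
- ball_pad (a point): Middle of the top face of the like pad on the beam's far end, right above the ball: 105 mm from the pivot, 12 mm above the centre line. The steel ball (radius 10 mm) sits on a short stem under the beam, its lowest point 52 mm below this point. Moves and tilts with the beam.
- cell: Steel cell (62 mm across, 70 at its foot) on an aluminium carriage, one loose piece of 0.5 to 0.8 kg in the guide. Origin: underside of the carriage on the cell's axis; axes as the frame's when square. Carriage plate 80 mm (x) by 120 mm (y, -45 to +75), 8 mm thick. Brass cap on top: 44 mm across, top 52 to 60 mm above the origin, by the specimen inside; it does not give. Starts 60 to 90 mm short of home (towards +y).
- push_face (a point): Middle of the outer (+y) face of the upright push plate on the carriage, 70 mm from the cell's axis and 26 mm above the carriage's underside. The plate is 50 mm wide (x), 8 mm thick (y), from 8 to 44 mm above the underside. Axes as the cell's.
- seat (a point): Where the cell's origin lies when fully home: on the guide's floor (12 mm above the table), under the ball; fixed, axes as the frame's. Aluminium rails 12 mm high, 84 mm apart inside (2 mm play each side), run along y from -55 to +190 mm; the end stop's face is at y = -45 mm, 24 mm high.
- ring: Bystander: loose steel ring, 72 mm across, 20 mm high. Origin: centre of its underside, as for the other bystanders.
- weight: Bystander: loose brass weight with a small knob, 56 mm across, 44 mm high.
- spare_cell: Bystander: loose steel spare cell, 76 mm across, 60 mm high.
- bottle: Bystander: white plastic bottle, 64 mm across, 170 mm high.
- beaker: Bystander: glass beaker, 80 mm across, 100 mm high.
- screwdriver: Bystander: screwdriver with a black handle, 200 mm long, lying on the table.

How it is judged:
By the outcome, as a careful person would: the job done as asked, in the order asked, and still so for the second after the job is handed in, with the robot touching nothing.
It also fails if it takes over 58 s, if anything falls off the work surface, if the arm or the gripper's body presses on something with over 40 N, if the wrist force passes 120 N, or if a joint passes its speed limit or range.

## Robot

A 7-joint arm with a two-finger parallel gripper is mounted at the origin on the work surface. World frame = base frame: x ahead of the robot, y to its left, z up, the work surface at z = 0. Lengths are in mm, angles in rad, forces in N, time in s.
With the tool pointing down it reaches from about 400 to 875 mm from the base axis. Payload 4.4 kg.
Tool frame: the origin (TCP) lies between the finger pads; the fingertips stand 22 mm ahead of it and the grasp point (between the pads) lies 3 mm ahead of it; z points along the fingers, y is the line along which they close (so a half turn about z gives the same grasp; the last joint's range is limited). The gripper opens to 85 mm and grips with 20 to 120 N. Pads are 22 mm wide; open, the fingers measure 114 mm over their backs; the gripper's body (76 mm by 85 mm) begins 54 mm behind the grasp point. The pads swing forward as they close: fully open they stand 13 mm farther back than shut.
Start: joints at [1.05, 0.628, 0.038, 1.517, -0.027, 0.996, -0.02], TCP at [285.562, -583.928, 221.013] pointing down, gripper open.
Joint ranges: [-3.06, 3.06], [-0.37, 2.12], [-1.25, 1.32], [0.18, 2.47], [-1.1, 4.24], [0.23, 1.98], [-2.94, 2.94]. Speed limits (rad/s): [2.57, 2.57, 3.14, 3.14, 3.14, 3.14, 3.14].

## Interface

Orientations are given as [roll, pitch, yaw] about the fixed x, y, z axes, in that order (R = Rz(yaw) Ry(pitch) Rx(roll)).
In Python, from cell import ctrl gives the robot as it stands.
- The arm moves only by the tool step_arm, never from a script. Its argument "plan" is a list of rows, each an object of numbers: "dx", "dy", "dz": the shift along the tool's x, y, z scaled (see below); "ax", "ay", "az": the turn, a rotation vector about the tool's x, y, z scaled (see below); "gripper": the opening, from 0 (shut) to 1 (fully open). A call has 1 to 20 rows; each row shifts and turns the commanded pose from where the row before left it, along the tool's axes as they then stand; what a row does not reach is not made up. The controller multiplies each number of a shift by 0.3 m and each number of a turn by 90 degrees. A row lasts 1/8 s, in which the tool goes at most 62.5 mm and 10.7 degrees, less where a joint would pass 70% of its speed; a pose out of reach is approached as far as the arm can. A call with a number of a shift or a turn outside -1 to 1 is refused whole. A call with a gripper value outside its range is refused whole. The fingers move at their own pace and stop on an object; the grip force is fixed at half the most. Time passes only in rows, so rows that do not move let the fingers close. It gives the time, the measured TCP pose, the force, the opening and the grip force at its end, in the units of the state.
- ctrl.read_state(): the state, without advancing time (a new reading comes with each control period).
- ctrl.get_image(name): name is "scene" or "top" or "wrist"; returns a dict with "color" (400x640x3 uint8, red, green, blue), "range_z" (400x640 float32, mm along the optical axis (not along the pixel's ray), 0 where there is no reading), "fx", "fy", "cx", "cy" (pixels), "T" (4x4, takes a point from camera to world coordinates); the wrist camera has in their place "T_tool_cam" (4x4, takes a point from camera to tool coordinates, whose origin is the TCP and whose axes are the flange's). Camera axes: x right, y down, z forward; pixel columns grow to the right and rows downward; lengths in mm; the calibration is good to about 2 mm. A picture is of the moment at which its call begins: read the wrist's pose just before it.
- ctrl.finish_job(): hands the job in; it is judged then, once.
The state is a dict: "clock": time; "qpos": joint angles; "qd": joint speeds; "tau": joint torques, N m; "eef_pos": TCP position; "tool_rot": TCP orientation; "force": force on the tool from outside, world axes, zero at the start; "torque": the same for the moment, N m; "width": finger opening in mm; "gripper_force": force on a finger pad.
Only numpy, scipy, OpenCV 4.12 (cv2) and the standard library are available. Lean on these libraries where they do the work, as an engineer would, in place of code of your own. Each camera call takes 0.05 s, during which the arm holds its last target. There are 200 camera calls.

## Working session

There is one attempt and no reset: what is moved stays moved. The work goes in short steps, Python scripts to look and compute and a tool call to move; the robot and the scene stay as the last step left them, time stands still between calls to the robot, and variables do not carry over. Pictures are saved under pics/ and viewed, at most 10 in all, crops included, and the job is handed in when it is done.

Besides the shell and the picture viewer there is one more tool, called after ">>>" as name([rows], argument=value, ...), one row to a line, values as JSON. step_arm: Moves the arm, as the interface text tells. Shifts and turns lie within -1 to 1; 1 stands for 0.3 m of shift or 90 degrees of turn. Its arguments: {"type":"object","properties":{"plan":{"type":"array"}},"required":["plan"]}

```bash
mkdir -p pics; python3 - <<'E'
from cell import ctrl
import cv2,numpy as np,pickle
s=ctrl.read_state();print({k:np.round(v,3).tolist() for k,v in s.items()})
d={}
for n in("scene","top"):
    i=ctrl.get_image(n);d[n]=i;print(n,i["fx"],i["cx"],i["cy"],np.round(i["T"],3).tolist())
    cv2.imwrite(f"pics/{n}0.png",i["color"][...,::-1])
pickle.dump(d,open("im0.pkl","wb"))
E
```

```text
{'clock': 0.0, 'qpos': [1.05, 0.629, 0.038, 1.518, -0.027, 0.996, -0.02], 'qd': [0.0, 0.001, -0.0, 0.001, -0.0, -0.001, 0.001], 'tau': [0.001, -56.34, 1.227, -19.344, 0.011, 0.01, -0.0], 'eef_pos': [285.271, -583.34, 220.087], 'tool_rot': [-3.14, 0.0, 0.455], 'force': [-0.414, -1.222, -0.272], 'torque': [0.007, 0.044, 0.04], 'gripper_force': 0.0, 'width': 85.456}
scene 426.22076445154346 319.91203660273567 201.65115301624186 [[-0.535, 0.605, -0.59, 1221.751], [0.845, 0.384, -0.372, 406.676], [0.001, -0.697, -0.717, 946.662], [0.0, 0.0, 0.0, 1.0]]
top 422.6263272311841 320.64401008878286 198.7496332827493 [[0.017, -0.99, 0.142, 379.393], [-1.0, -0.019, -0.009, -9.484], [0.011, -0.142, -0.99, 1221.945], [0.0, 0.0, 0.0, 1.0]]
```

View pics/scene0.png

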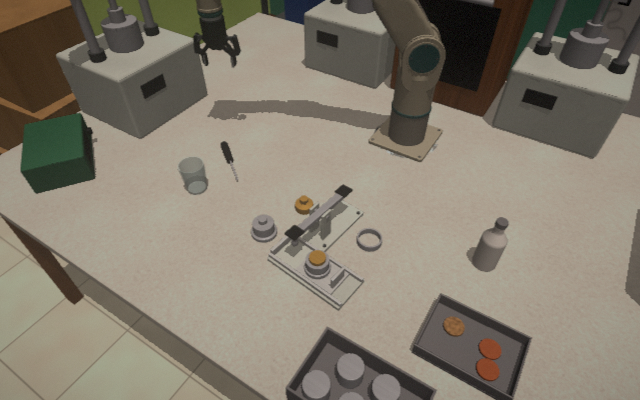

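View pics/top0.png

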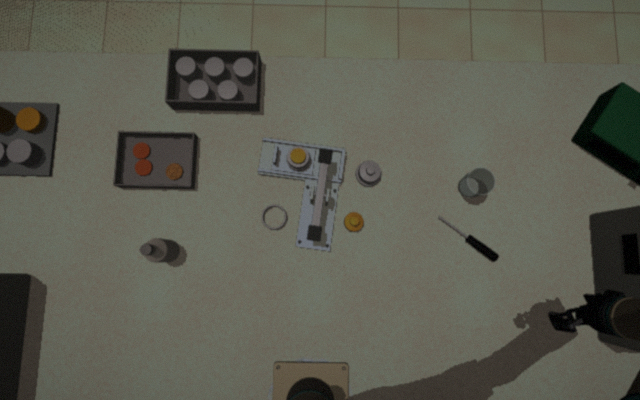

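The scene image shows the lever's black pads at about (343,190) for the tail and (294,232) for the ball end, with the brass cap at (318,257). In the top image the tail pad is at (314,233), the ball pad at (325,155), the cap at (298,157) and the push plate at about (277,156). The ring, weight and spare cell stand close by.

```bash
cat > h.py <<'E'
import cv2,numpy as np
def cloud(i):
    z=i["range_z"];v,u=np.mgrid[:z.shape[0],:z.shape[1]]
    p=np.stack([(u-i["cx"])/i["fx"]*z,(v-i["cy"])/i["fy"]*z,z],-1)
    return p@i["T"][:3,:3].T+i["T"][:3,3]
def blobs(m,roi,mn=15):
    u0,v0,u1,v1=roi;q=np.zeros(m.shape,np.uint8);q[v0:v1,u0:u1]=m[v0:v1,u0:u1]
    n,l,st,c=cv2.connectedComponentsWithStats(q)
    return [(l==k,c[k]) for k in range(1,n) if st[k,4]>=mn]
E
python3 - <<'E'
import pickle;from h import *
d=pickle.load(open("im0.pkl","rb"))
for n,roi in(("top",(250,135,385,255)),("scene",(245,175,390,305))):
    i=d[n];P=cloud(i);c=i["color"].astype(int);hsv=cv2.cvtColor(i["color"],cv2.COLOR_RGB2HSV)
    for nm,m in(("black",(c.max(-1)<50)),("brass",(hsv[...,1]>130)&(hsv[...,0]<30)&(hsv[...,2]>90))):
        for b,ct in blobs(m,roi):
            p=P[b];print(n,nm,b.sum(),ct.round(1),np.median(p,0).round(1),p.min(0).round(0),p.max(0).round(0))
    if n=="top":
        for dz in((50,75),(100,140)):
            for b,ct in blobs((P[...,2]>dz[0])&(P[...,2]<dz[1]),roi,6):
                p=P[b];print("z",dz,b.sum(),ct.round(1),p.mean(0).round(1),p.min(0).round(0),p.max(0).round(0))
        x=c[130:260,245:390].astype(np.uint8)[...,::-1];cv2.imwrite("pics/topc.png",cv2.resize(x,None,fx=5,fy=4.6,interpolation=cv2.INTER_CUBIC) if 0 else cv2.resize(x,None,fx=4.5,fy=4.5,interpolation=cv2.INTER_CUBIC))
E
```

```text
top black 167 [325.  155.9] [655.8 -29.2 110.5] [637. -48. 105.] [676. -13. 117.]
top black 44 [303.2 166.9] [639.5  30.8  32.8] [633.  15.  19.] [660.  52.  47.]
top black 35 [367.1 180.9] [ 604.  -155.9   19.7] [ 599. -184.   10.] [ 623. -130.   34.]
top black 181 [314.5 232.9] [448.6  -3.9 102.6] [379. -23.  11.] [ 467.   12. 1222.]
top brass 159 [297.5 155.1] [667.3  45.9  69.9] [647.  29.  63.] [685.  66.  76.]
top brass 240 [353.2 220.9] [ 489.6 -112.6   24.1] [ 379. -140.   17.] [ 513.   -9. 1222.]
z (50, 75) 53 [274.8 153.1] [675.5 112.2  54.8] [652. 106.  51.] [699. 119.  59.]
z (50, 75) 374 [297.6 156.2] [665.3  46.8  64.4] [637.  18.  51.] [697.  77.  75.]
z (50, 75) 61 [370.1 169.7] [ 631.9 -157.5   59.2] [ 620. -169.   51.] [ 643. -146.   65.]
z (100, 140) 670 [321.5 178.9] [594.1 -20.8 106.2] [483. -48. 100.] [678.  12. 117.]
z (100, 140) 192 [313.9 231. ] [453.9  -3.2 102.9] [430. -22. 100.] [491.  15. 107.]
scene black 20 [347.2 190.6] [447.6  10.9 102.7] [438.  -2. 100.] [463.  18. 105.]
scene black 125 [294.1 232.8] [663.1 -23.6 110.6] [642. -43. 105.] [1222.  407.  947.]
scene brass 174 [303.6 203.5] [ 499.6 -106.4   24. ] [ 464. -136.   15.] [1222.  407.  947.]
scene brass 180 [316.9 257.3] [672.   50.2  70.2] [649.  30.  65.] [1222.  407.  947.]
```

View pics/topc.png

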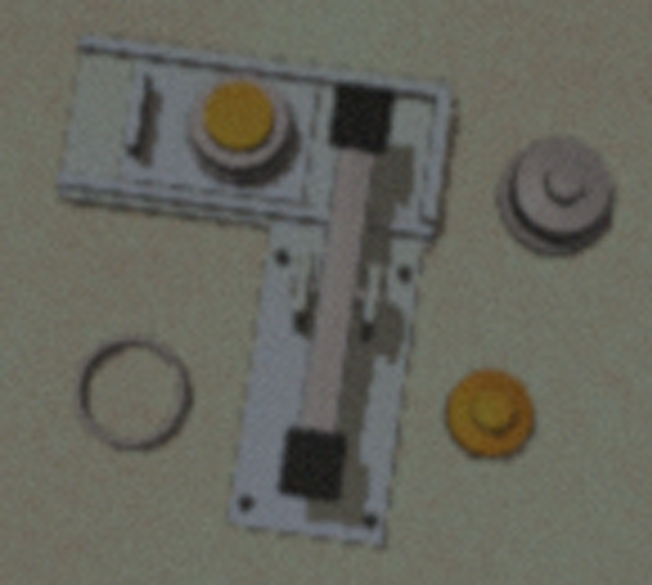

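The image shows the frame turned by about -0.12 rad and the beam nearly level. The pivot is at about (552.5,-16.5). The cell is about 76 mm short of home, with its cap at z about 70 and the push plate at (675,112). I'll turn the tool to the frame axes, shut the fingers and go above the tail pad.

>>> step_arm([
  {"az": -0.1055,"gripper": 0},
  {"az": -0.1055,"gripper": 0},
  {"az": -0.1055,"gripper": 0},
  {"az": -0.1055,"gripper": 0},
  {"az": -0.1055,"gripper": 0},
  {"az": -0.1055,"gripper": 0},
  {"dx": 0.165,"dy": 0.0257,"gripper": 0},
  {"dx": 0.165,"dy": 0.0257,"gripper": 0},
  {"dx": 0.165,"dy": 0.0257,"gripper": 0},
  {"dx": 0.165,"dy": 0.0257,"gripper": 0},
  {"dx": 0.165,"dy": 0.0257,"gripper": 0},
  {"dx": 0.165,"dy": 0.0257,"gripper": 0},
  {"dx": 0.165,"dy": 0.0257,"gripper": 0},
  {"dx": 0.165,"dy": 0.0257,"gripper": 0},
  {"dx": 0.165,"dy": 0.0257,"gripper": 0},
  {"dx": 0.165,"dy": 0.0257,"gripper": 0},
  {"dx": 0.165,"dy": 0.0257,"gripper": 0},
  {"dx": 0.165,"dy": 0.0257,"gripper": 0},
  {"gripper": 0},
  {"gripper": 0},
])

```text
invalid input
```

>>> step_arm([
  {"dx": 0,"dy": 0,"dz": 0,"ax": 0,"ay": 0,"az": -0.1055,"gripper": 0},
  {"dx": 0,"dy": 0,"dz": 0,"ax": 0,"ay": 0,"az": -0.1055,"gripper": 0},
  {"dx": 0,"dy": 0,"dz": 0,"ax": 0,"ay": 0,"az": -0.1055,"gripper": 0},
  {"dx": 0,"dy": 0,"dz": 0,"ax": 0,"ay": 0,"az": -0.1055,"gripper": 0},
  {"dx": 0,"dy": 0,"dz": 0,"ax": 0,"ay": 0,"az": -0.1055,"gripper": 0},
  {"dx": 0,"dy": 0,"dz": 0,"ax": 0,"ay": 0,"az": -0.1055,"gripper": 0},
])

```text
clock: 0.85
eef_pos: [285.3, -583.6, 220.5]
tool_rot: [-3.141, -0.001, 1.455]
force: [-0.2, -0.5, -0.3]
width: 0.4
gripper_force: 0.0
```

>>> step_arm([
  {"dx": 0.165,"dy": 0.0257,"dz": 0,"ax": 0,"ay": 0,"az": 0,"gripper": 0},
  {"dx": 0.165,"dy": 0.0257,"dz": 0,"ax": 0,"ay": 0,"az": 0,"gripper": 0},
  {"dx": 0.165,"dy": 0.0257,"dz": 0,"ax": 0,"ay": 0,"az": 0,"gripper": 0},
  {"dx": 0.165,"dy": 0.0257,"dz": 0,"ax": 0,"ay": 0,"az": 0,"gripper": 0},
  {"dx": 0.165,"dy": 0.0257,"dz": 0,"ax": 0,"ay": 0,"az": 0,"gripper": 0},
  {"dx": 0.165,"dy": 0.0257,"dz": 0,"ax": 0,"ay": 0,"az": 0,"gripper": 0},
  {"dx": 0.165,"dy": 0.0257,"dz": 0,"ax": 0,"ay": 0,"az": 0,"gripper": 0},
  {"dx": 0.165,"dy": 0.0257,"dz": 0,"ax": 0,"ay": 0,"az": 0,"gripper": 0},
  {"dx": 0.165,"dy": 0.0257,"dz": 0,"ax": 0,"ay": 0,"az": 0,"gripper": 0},
  {"dx": 0.165,"dy": 0.0257,"dz": 0,"ax": 0,"ay": 0,"az": 0,"gripper": 0},
  {"dx": 0.165,"dy": 0.0257,"dz": 0,"ax": 0,"ay": 0,"az": 0,"gripper": 0},
  {"dx": 0.165,"dy": 0.0257,"dz": 0,"ax": 0,"ay": 0,"az": 0,"gripper": 0},
  {"dx": 0,"dy": 0,"dz": 0,"ax": 0,"ay": 0,"az": 0,"gripper": 0},
  {"dx": 0,"dy": 0,"dz": 0,"ax": 0,"ay": 0,"az": 0,"gripper": 0},
])

```text
clock: 2.6
eef_pos: [449.0, -6.1, 220.7]
tool_rot: [-3.141, 0.001, 1.449]
force: [0.0, -1.3, 0.0]
width: -0.0
gripper_force: 0.0
```

>>> step_arm([
  {"dx": 0.006,"dy": 0,"dz": 0.09,"ax": 0,"ay": 0,"az": 0,"gripper": 0},
  {"dx": 0,"dy": 0,"dz": 0.09,"ax": 0,"ay": 0,"az": 0,"gripper": 0},
  {"dx": 0,"dy": 0,"dz": 0.09,"ax": 0,"ay": 0,"az": 0,"gripper": 0},
  {"dx": 0,"dy": 0,"dz": 0.02,"ax": 0,"ay": 0,"az": 0,"gripper": 0},
  {"dx": 0,"dy": 0,"dz": 0.02,"ax": 0,"ay": 0,"az": 0,"gripper": 0},
  {"dx": 0,"dy": 0,"dz": 0.01,"ax": 0,"ay": 0,"az": 0,"gripper": 0},
  {"dx": 0,"dy": 0,"dz": 0.01,"ax": 0,"ay": 0,"az": 0,"gripper": 0},
  {"dx": 0,"dy": 0,"dz": 0,"ax": 0,"ay": 0,"az": 0,"gripper": 0},
])

```text
clock: 3.6
eef_pos: [449.9, -3.8, 122.2]
tool_rot: [3.141, -0.0, 1.449]
force: [-0.5, 0.2, -0.4]
width: 0.1
gripper_force: 0.0
```

>>> step_arm([
  {"dx": 0,"dy": 0,"dz": 0.01,"ax": 0,"ay": 0,"az": 0,"gripper": 0},
  {"dx": 0,"dy": 0,"dz": 0.01,"ax": 0,"ay": 0,"az": 0,"gripper": 0},
  {"dx": 0,"dy": 0,"dz": 0.01,"ax": 0,"ay": 0,"az": 0,"gripper": 0},
  {"dx": 0,"dy": 0,"dz": 0.01,"ax": 0,"ay": 0,"az": 0,"gripper": 0},
])

```text
clock: 4.1
eef_pos: [449.7, -3.8, 109.8]
tool_rot: [-3.141, 0.0, 1.449]
force: [-0.0, -0.4, -0.2]
width: -0.1
gripper_force: 0.0
```

```bash
python3 - <<'E'
from cell import ctrl
from h import *
s=ctrl.read_state();print(s["force"],s["eef_pos"])
i=ctrl.get_image("scene");P=cloud(i)
for b,ct in blobs(i["color"].max(-1)<50,(245,175,390,305)): p=P[b];print(b.sum(),ct.round(),np.median(p,0).round(1))
cv2.imwrite("pics/s1.png",cv2.resize(i["color"][140:300,230:400,::-1],None,fx=3.5,fy=3.5,interpolation=cv2.INTER_CUBIC))
E
```

```text
[-0.00552492 -0.37846656 -0.21284547] [449.69014797  -3.76384137 109.76776737]
165 [342. 186.] [461.8   2.1 104. ]
108 [294. 233.] [662.6 -23.  110.7]
```

View pics/s1.png

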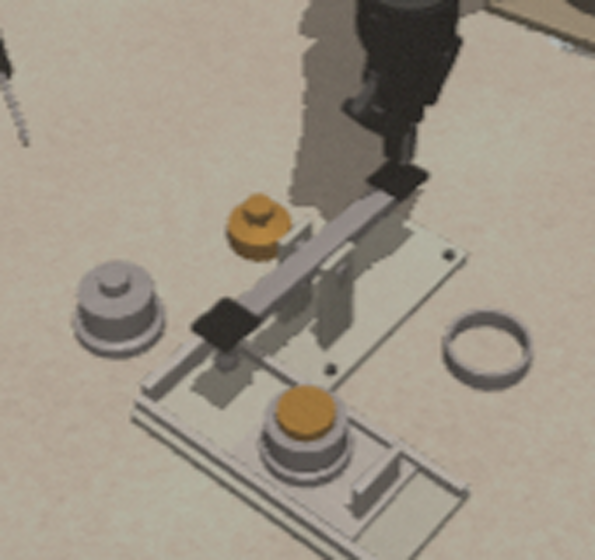

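The image shows the fingertip just above or behind the tail pad at crop (400,165), with the beam not moved. I'll check in depth.

```bash
python3 - <<'E'
from cell import ctrl
from h import *
i=ctrl.get_image("scene");P=cloud(i);c=i["color"].max(-1)
for v in range(174,200,2):
    print(v,[(u,int(c[v,u]),P[v,u].round().astype(int).tolist()) for u in range(336,353,4)])
i=ctrl.get_image("wrist");cv2.imwrite("pics/w1.png",i["color"][...,::-1])
s=ctrl.read_state()
print(np.round(i["T_tool_cam"],3).tolist(),i["fx"],i["cx"],i["cy"])
E
```

```text
174 [(336, 43, [505, 3, 205]), (340, 42, [485, 4, 190]), (344, 46, [465, 5, 176]), (348, 42, [447, 8, 164]), (352, 177, [278, -64, 0])]
176 [(336, 44, [504, 3, 198]), (340, 47, [485, 4, 183]), (344, 48, [466, 6, 170]), (348, 60, [444, 7, 154]), (352, 178, [289, -58, 2])]
178 [(336, 108, [323, -99, -1]), (340, 42, [483, 4, 174]), (344, 48, [457, 2, 154]), (348, 58, [446, 8, 148]), (352, 175, [293, -56, -3])]
180 [(336, 114, [335, -91, 4]), (340, 44, [463, -7, 146]), (344, 47, [457, 2, 146]), (348, 74, [448, 10, 143]), (352, 176, [299, -52, -5])]
182 [(336, 108, [339, -89, 0]), (340, 44, [461, -8, 136]), (344, 52, [457, 3, 139]), (348, 95, [318, -56, 0]), (352, 177, [313, -44, 1])]
184 [(336, 116, [348, -84, 0]), (340, 56, [461, -7, 129]), (344, 51, [456, 2, 130]), (348, 122, [327, -51, 0]), (352, 176, [322, -39, 2])]
186 [(336, 114, [357, -78, 2]), (340, 64, [445, -16, 104]), (344, 67, [455, 2, 122]), (348, 160, [333, -48, -3]), (352, 180, [329, -36, 0])]
188 [(336, 113, [365, -74, 1]), (340, 44, [450, -13, 102]), (344, 44, [443, -4, 100]), (348, 47, [442, 8, 106]), (352, 162, [336, -
[... 188 characters left out ...]
, 44, [466, -4, 104]), (344, 46, [458, 5, 102]), (348, 46, [453, 15, 103]), (352, 175, [350, -23, -2])]
194 [(336, 93, [473, -12, 98]), (340, 52, [471, -1, 102]), (344, 48, [463, 8, 100]), (348, 84, [365, -29, -2]), (352, 179, [359, -18, -1])]
196 [(336, 140, [479, -9, 96]), (340, 143, [474, 1, 97]), (344, 46, [473, 14, 103]), (348, 115, [371, -26, -4]), (352, 177, [371, -12, 4])]
198 [(336, 142, [489, -3, 100]), (340, 113, [480, 5, 97]), (344, 102, [392, -29, 3]), (348, 149, [385, -18, 3]), (352, 179, [374, -10, -1])]
[[-0.001, -0.947, -0.322, 82.821], [1.0, -0.001, -0.001, -0.453], [0.0, -0.322, 0.947, -152.606], [0.0, 0.0, 0.0, 1.0]] 313.8760310662051 316.31835197800217 201.80114471627357
```

View pics/w1.png

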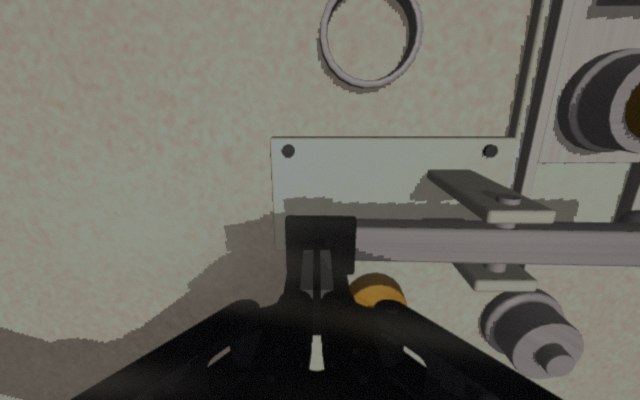

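The wrist image shows the fingertips at (317,250), over the tail pad that spans (287..355, 217..270), and depth puts them about 15 mm above it. I'll keep going down gently until there is force.

>>> step_arm([
  {"dx": 0,"dy": 0,"dz": 0.01,"ax": 0,"ay": 0,"az": 0,"gripper": 0},
  {"dx": 0,"dy": 0,"dz": 0.01,"ax": 0,"ay": 0,"az": 0,"gripper": 0},
  {"dx": 0,"dy": 0,"dz": 0,"ax": 0,"ay": 0,"az": 0,"gripper": 0},
])

```text
clock: 4.62
eef_pos: [449.5, -3.8, 103.8]
tool_rot: [-3.141, 0.0, 1.449]
force: [-0.2, -0.4, 0.4]
width: -0.2
gripper_force: 0.0
```

```bash
cat > st.py <<'E'
from cell import ctrl
from h import *
s=ctrl.read_state();print(s["force"].round(2) if hasattr(s["force"],"round") else s["force"],s["qpos"])
for n,roi in(("scene",(245,170,390,305)),("top",(250,120,385,255))):
    i=ctrl.get_image(n);P=cloud(i)
    for b,ct in blobs(i["color"].max(-1)<58,roi): p=P[b];print(n,b.sum(),ct.round(),np.median(p,0).round(1),np.percentile(p[:,2],[3,15,97]).round())
E
python3 st.py
```

```text
[-0.24 -0.38  0.37] [ 0.11483543  0.55841644 -0.24018013  2.1648537   0.29468556  0.44882442
 -0.47862615]
scene 294 [342. 181.] [463.    2.5 161.2] [ 99. 102. 205.]
scene 151 [294. 232.] [662.2 -25.  110.4] [107. 109. 114.]
top 174 [325. 156.] [656.2 -29.3 110.3] [106. 108. 114.]
top 58 [303. 167.] [639.3  30.7  32.7] [21. 27. 45.]
top 53 [369. 181.] [ 605.1 -162.8   16.3] [ 9. 11. 36.]
top 46 [328. 200.] [481.1 -28.2 513.4] [484. 493. 538.]
top 294 [300. 238.] [405.8  14.  594.6] [499. 546. 658.]
top 952 [337. 235.] [410.4 -37.1 642. ] [544. 575. 702.]
```

>>> step_arm([
  {"dx": 0,"dy": 0,"dz": 0.01,"ax": 0,"ay": 0,"az": 0,"gripper": 0},
  {"dx": 0,"dy": 0,"dz": 0.01,"ax": 0,"ay": 0,"az": 0,"gripper": 0},
  {"dx": 0,"dy": 0,"dz": 0,"ax": 0,"ay": 0,"az": 0,"gripper": 0},
])

```text
clock: 5.1
eef_pos: [449.5, -3.8, 97.8]
tool_rot: [-3.141, 0.0, 1.449]
force: [-0.3, -0.6, 1.0]
width: 0.1
gripper_force: 0.0
```

>>> step_arm([
  {"dx": 0,"dy": 0,"dz": 0.01,"ax": 0,"ay": 0,"az": 0,"gripper": 0},
  {"dx": 0,"dy": 0,"dz": 0.01,"ax": 0,"ay": 0,"az": 0,"gripper": 0},
])

```text
clock: 5.35
eef_pos: [449.8, -3.8, 91.9]
tool_rot: [3.141, -0.0, 1.449]
force: [-1.5, 0.9, 3.4]
width: 0.0
gripper_force: 1.9
```

```bash
python3 st.py; python3 - <<'E'
from cell import ctrl
from h import *
i=ctrl.get_image("scene");P=cloud(i);c=i["color"].max(-1)
for v in range(182,202,1):
    print(v,[(u,int(c[v,u]),P[v,u].round().astype(int).tolist()) for u in range(340,349,4)])
cv2.imwrite("pics/s2.png",cv2.resize(i["color"][150:270,260:400,::-1],None,fx=5,fy=5,interpolation=cv2.INTER_CUBIC))
E
```

```text
[-1.53  0.89  3.38] [ 0.10307174  0.58095873 -0.22458975  2.17332619  0.30726701  0.41610378
 -0.4897946 ]
scene 316 [343. 181.] [464.7   3.7 156.8] [ 99. 102. 198.]
scene 149 [294. 232.] [662.7 -24.1 111.1] [107. 109. 114.]
top 174 [325. 156.] [656.  -29.2 111.7] [107. 109. 115.]
top 58 [303. 167.] [639.2  32.   32.8] [20. 27. 46.]
top 51 [369. 181.] [ 604.2 -160.2   17. ] [11. 13. 38.]
top 42 [327. 200.] [481.9 -27.  502. ] [473. 481. 524.]
top 36 [290. 213.] [457.3  35.6 502.2] [472. 480. 522.]
top 1713 [326. 236.] [409.3 -24.5 632.1] [529. 563. 709.]
top 15 [311. 229.] [423.7  -1.8 602.4] [593. 595. 612.]
182 [(340, 45, [485, 5, 162]), (344, 40, [466, 7, 148]), (348, 74, [438, 5, 125])]
183 [(340, 44, [484, 5, 158]), (344, 44, [456, 2, 134]), (348, 95, [435, 4, 118])]
184 [(340, 42, [484, 5, 154]), (344, 49, [454, 1, 128]), (348, 96, [438, 5, 117])]
185 [(340, 46, [464, -6, 128]), (344, 55, [456, 2, 126]), (348, 120, [334, -47, 3])]
186 [(340, 46, [462, -7, 122]), (344, 58, [458, 4, 125]), (348, 123, [332, -48, -4])]
187 [(340, 42, [461, -7, 117]), (344, 58, [457, 4, 120]), (348,
[... 511 characters left out ...]
5, [450, 14, 96])]
194 [(340, 45, [472, 0, 103]), (344, 47, [464, 8, 101]), (348, 71, [365, -29, -2])]
195 [(340, 77, [470, -1, 97]), (344, 48, [469, 11, 102]), (348, 102, [371, -26, 0])]
196 [(340, 137, [478, 4, 102]), (344, 46, [473, 13, 103]), (348, 116, [375, -24, 0])]
197 [(340, 146, [480, 5, 101]), (344, 57, [471, 13, 97]), (348, 111, [375, -23, -3])]
198 [(340, 119, [480, 5, 97]), (344, 97, [390, -30, 1]), (348, 113, [382, -20, 0])]
199 [(340, 87, [480, 5, 92]), (344, 114, [395, -27, 3]), (348, 151, [388, -17, 2])]
200 [(340, 82, [478, 4, 87]), (344, 111, [395, -26, -2]), (348, 155, [390, -15, 0])]
201 [(340, 88, [416, -29, 11]), (344, 112, [411, -18, 12]), (348, 175, [392, -14, -2])]
```

View pics/s2.png

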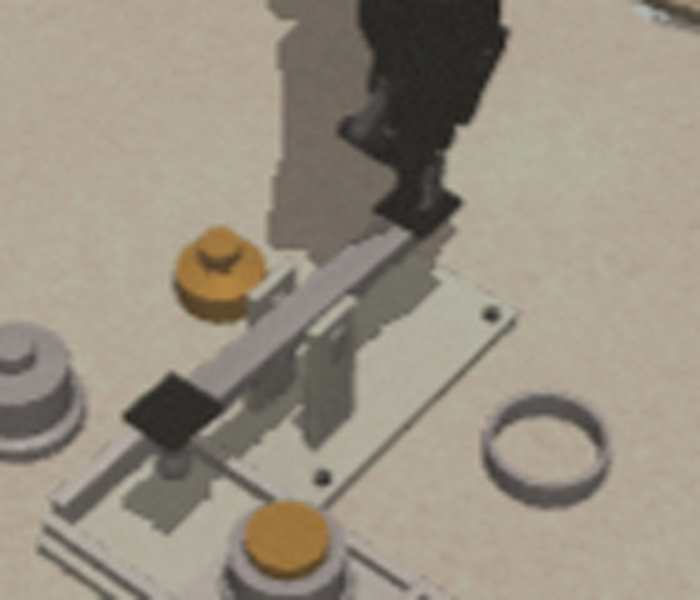

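The fingers now rest on the tail pad at crop (425,205) and the beam has started to move at about 3.4 N. TCP z reads about 10 mm below the contact height. I'll press on.

>>> step_arm([
  {"dx": 0,"dy": 0.001,"dz": 0.01,"ax": 0,"ay": 0,"az": 0,"gripper": 0},
  {"dx": 0,"dy": 0.001,"dz": 0.01,"ax": 0,"ay": 0,"az": 0,"gripper": 0},
  {"dx": 0,"dy": 0.001,"dz": 0.01,"ax": 0,"ay": 0,"az": 0,"gripper": 0},
  {"dx": 0,"dy": 0.001,"dz": 0.01,"ax": 0,"ay": 0,"az": 0,"gripper": 0},
  {"dx": 0,"dy": 0.001,"dz": 0.01,"ax": 0,"ay": 0,"az": 0,"gripper": 0},
  {"dx": 0,"dy": 0.001,"dz": 0.01,"ax": 0,"ay": 0,"az": 0,"gripper": 0},
])

```text
clock: 6.25
eef_pos: [450.9, -4.0, 73.7]
tool_rot: [-3.14, 0.0, 1.449]
force: [-4.1, 0.9, 3.2]
width: -0.3
gripper_force: 2.2
```

>>> step_arm([
  {"dx": 0,"dy": 0.002,"dz": 0.01,"ax": 0,"ay": 0,"az": 0,"gripper": 0},
  {"dx": 0,"dy": 0.002,"dz": 0.01,"ax": 0,"ay": 0,"az": 0,"gripper": 0},
  {"dx": 0,"dy": 0.002,"dz": 0.01,"ax": 0,"ay": 0,"az": 0,"gripper": 0},
  {"dx": 0,"dy": 0.002,"dz": 0.01,"ax": 0,"ay": 0,"az": 0,"gripper": 0},
  {"dx": 0,"dy": 0.002,"dz": 0.005,"ax": 0,"ay": 0,"az": 0,"gripper": 0},
  {"dx": 0,"dy": 0.001,"dz": 0.005,"ax": 0,"ay": 0,"az": 0,"gripper": 0},
])

```text
clock: 7.0
eef_pos: [454.7, -4.5, 58.9]
tool_rot: [-3.141, 0.0, 1.449]
force: [-4.7, -0.7, 2.7]
width: 0.1
gripper_force: 2.1
```

```bash
python3 st.py
```

```text
[-4.7  -0.68  2.73] [ 0.07378304  0.6496844  -0.1822782   2.17985925  0.33745651  0.33807971
 -0.5134874 ]
scene 504 [343. 183.] [471.2   5.3 148.9] [ 66.  94. 208.]
scene 119 [297. 221.] [652.  -21.7 146.1] [132. 140. 153.]
top 195 [325. 157.] [645.8 -28.3 144.4] [136. 139. 152.]
top 18 [276. 159.] [661.7 110.1  25.9] [15. 19. 44.]
top 59 [303. 167.] [639.5  32.1  32. ] [17. 26. 48.]
top 56 [369. 181.] [ 604.5 -160.5   17. ] [ 9. 11. 38.]
top 62 [325. 198.] [491.4 -23.4 462. ] [434. 441. 491.]
top 2621 [326. 233.] [412.  -20.3 660.8] [488. 546. 765.]
```

The tilt is about 0.38 rad and the ball's lowest point is about 27 mm above the cap. I'll press slightly more, then lift and go to the push side.

>>> step_arm([
  {"dx": 0,"dy": 0.001,"dz": 0.005,"ax": 0,"ay": 0,"az": 0,"gripper": 0},
  {"dx": 0,"dy": 0,"dz": 0.004,"ax": 0,"ay": 0,"az": 0,"gripper": 0},
  {"dx": 0,"dy": 0,"dz": -0.02,"ax": 0,"ay": 0,"az": 0,"gripper": 0},
  {"dx": 0,"dy": 0,"dz": -0.08,"ax": 0,"ay": 0,"az": 0,"gripper": 0},
  {"dx": 0,"dy": 0,"dz": -0.15,"ax": 0,"ay": 0,"az": 0,"gripper": 0},
  {"dx": 0,"dy": 0,"dz": -0.15,"ax": 0,"ay": 0,"az": 0,"gripper": 0},
  {"dx": 0,"dy": 0,"dz": -0.15,"ax": 0,"ay": 0,"az": 0,"gripper": 0},
  {"dx": 0.115,"dy": 0.136,"dz": 0,"ax": 0,"ay": 0,"az": 0,"gripper": 0},
  {"dx": 0.115,"dy": 0.136,"dz": 0,"ax": 0,"ay": 0,"az": 0,"gripper": 0},
  {"dx": 0.115,"dy": 0.136,"dz": 0,"ax": 0,"ay": 0,"az": 0,"gripper": 0},
  {"dx": 0.115,"dy": 0.136,"dz": 0,"ax": 0,"ay": 0,"az": 0,"gripper": 0},
  {"dx": 0.115,"dy": 0.136,"dz": 0,"ax": 0,"ay": 0,"az": 0,"gripper": 0},
  {"dx": 0,"dy": 0,"dz": 0.1,"ax": 0,"ay": 0,"az": 0,"gripper": 0},
  {"dx": 0,"dy": 0,"dz": 0.1,"ax": 0,"ay": 0,"az": 0,"gripper": 0},
  {"dx": 0,"dy": 0,"dz": 0.1,"ax": 0,"ay": 0,"az": 0,"gripper": 0},
  {"dx": 0,"dy": 0,"dz": 0.1,"ax": 0,"ay": 0,"az": 0,"gripper": 0},
  {"dx": 0,"dy": 0,"dz": 0,"ax": 0,"ay": 0,"az": 0,"gripper": 0},
  {"dx": 0,"dy": 0,"dz": 0,"ax": 0,"ay": 0,"az": 0,"gripper": 0},
])

```text
clock: 9.35
eef_pos: [680.1, 142.5, 102.9]
tool_rot: [3.139, -0.002, 1.449]
force: [-0.6, 0.3, 1.0]
width: -0.1
gripper_force: 0.0
```

```bash
python3 - <<'E'
from cell import ctrl
from h import *
s=ctrl.read_state();print(s["eef_pos"],s["force"],s["qpos"])
i=ctrl.get_image("scene");P=cloud(i)
for b,ct in blobs(i["color"].max(-1)<58,(245,170,390,305)): p=P[b];print(b.sum(),ct.round(),np.median(p,0).round(1),np.percentile(p[:,2],[1,3,97]).round())
m=(np.abs(P[...,0]-685)<45)&(np.abs(P[...,1]-147)<45)&(P[...,2]>66)&(P[...,2]<140)
print("finger",m.sum(),P[m].min(0).round(),np.median(P[m],0).round());
i2=ctrl.get_image("wrist");
x=np.vstack([i["color"][170:320,220:420],]);
a=cv2.resize(x,(533,400),interpolation=cv2.INTER_CUBIC);b=cv2.resize(i2["color"],(267,167))
b=np.vstack([b,np.zeros((233,267,3),np.uint8)]);cv2.imwrite("pics/s3.png",np.hstack([a,b])[...,::-1])
E
```

```text
[680.07234386 142.53557541 102.94219523] [-0.60946654  0.30094301  1.0230222 ] [-0.08810947  0.83334803 -0.29101976  1.47651356  0.2814079   0.86946334
 -0.59239623]
62 [370. 199.] [689.  181.5 369.4] [351. 354. 380.]
1073 [350. 239.] [707.8 152.8 255.1] [128. 144. 308.]
116 [297. 220.] [652.  -21.5 148.6] [135. 137. 155.]
finger 49 [673. 137. 111.] [687. 150. 127.]
```

View pics/s3.png

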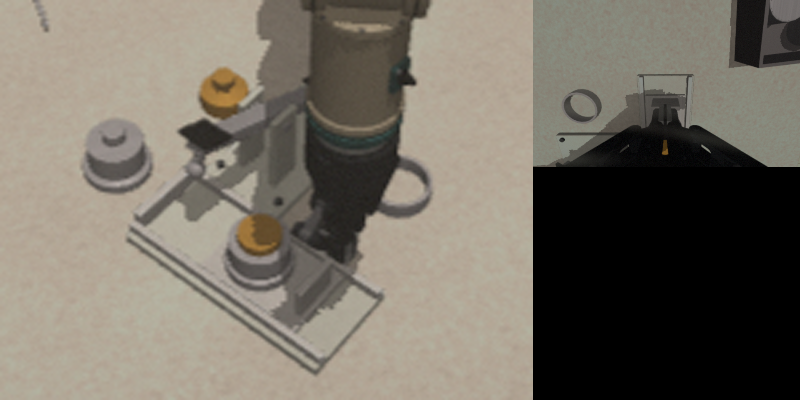

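The image shows the beam tilted with the ball up at crop (195,170), and the gripper above and outside the push plate at (315,285). Depth confirms the tips are about 9 mm above TCP z. Going down.

>>> step_arm([
  {"dx": 0,"dy": 0,"dz": 0.07,"ax": 0,"ay": 0,"az": 0,"gripper": 0},
  {"dx": 0,"dy": 0,"dz": 0.07,"ax": 0,"ay": 0,"az": 0,"gripper": 0},
  {"dx": 0,"dy": 0,"dz": 0.04,"ax": 0,"ay": 0,"az": 0,"gripper": 0},
  {"dx": 0,"dy": 0,"dz": 0.02,"ax": 0,"ay": 0,"az": 0,"gripper": 0},
  {"dx": 0,"dy": 0,"dz": 0.02,"ax": 0,"ay": 0,"az": 0,"gripper": 0},
  {"dx": 0,"dy": 0,"dz": 0.02,"ax": 0,"ay": 0,"az": 0,"gripper": 0},
  {"dx": -0.01,"dy": 0,"dz": 0.01,"ax": 0,"ay": 0,"az": 0,"gripper": 0},
  {"dx": -0.01,"dy": 0,"dz": 0,"ax": 0,"ay": 0,"az": 0,"gripper": 0},
  {"dx": -0.01,"dy": 0,"dz": 0,"ax": 0,"ay": 0,"az": 0,"gripper": 0},
])

```text
clock: 10.58
eef_pos: [677.7, 132.7, 26.6]
tool_rot: [3.141, -0.0, 1.449]
force: [-0.1, 0.0, -0.3]
width: 0.3
gripper_force: 0.0
```

>>> step_arm([
  {"dx": -0.01,"dy": 0,"dz": 0,"ax": 0,"ay": 0,"az": 0,"gripper": 0},
  {"dx": -0.01,"dy": 0,"dz": 0,"ax": 0,"ay": 0,"az": 0,"gripper": 0},
  {"dx": -0.01,"dy": 0,"dz": 0,"ax": 0,"ay": 0,"az": 0,"gripper": 0},
  {"dx": -0.01,"dy": 0,"dz": 0,"ax": 0,"ay": 0,"az": 0,"gripper": 0},
  {"dx": -0.01,"dy": 0,"dz": 0,"ax": 0,"ay": 0,"az": 0,"gripper": 0},
  {"dx": -0.01,"dy": 0,"dz": 0,"ax": 0,"ay": 0,"az": 0,"gripper": 0},
])

```text
clock: 11.32
eef_pos: [675.5, 116.0, 26.6]
tool_rot: [3.141, -0.001, 1.45]
force: [0.2, 5.3, 0.8]
width: 0.4
gripper_force: 2.5
```

>>> step_arm([
  {"dx": -0.01,"dy": 0,"dz": 0,"ax": 0,"ay": 0,"az": 0,"gripper": 0},
  {"dx": -0.01,"dy": 0,"dz": 0,"ax": 0,"ay": 0,"az": 0,"gripper": 0},
  {"dx": -0.01,"dy": 0,"dz": 0,"ax": 0,"ay": 0,"az": 0,"gripper": 0},
  {"dx": -0.01,"dy": 0,"dz": 0,"ax": 0,"ay": 0,"az": 0,"gripper": 0},
  {"dx": -0.01,"dy": 0,"dz": 0,"ax": 0,"ay": 0,"az": 0,"gripper": 0},
  {"dx": -0.01,"dy": 0,"dz": 0,"ax": 0,"ay": 0,"az": 0,"gripper": 0},
  {"dx": -0.01,"dy": 0,"dz": 0,"ax": 0,"ay": 0,"az": 0,"gripper": 0},
  {"dx": -0.01,"dy": 0,"dz": 0,"ax": 0,"ay": 0,"az": 0,"gripper": 0},
  {"dx": -0.01,"dy": 0,"dz": 0,"ax": 0,"ay": 0,"az": 0,"gripper": 0},
  {"dx": -0.01,"dy": 0,"dz": 0,"ax": 0,"ay": 0,"az": 0,"gripper": 0},
  {"dx": -0.01,"dy": 0,"dz": 0,"ax": 0,"ay": 0,"az": 0,"gripper": 0},
  {"dx": -0.01,"dy": 0,"dz": 0,"ax": 0,"ay": 0,"az": 0,"gripper": 0},
  {"dx": -0.01,"dy": 0,"dz": 0,"ax": 0,"ay": 0,"az": 0,"gripper": 0},
  {"dx": -0.01,"dy": 0,"dz": 0,"ax": 0,"ay": 0,"az": 0,"gripper": 0},
  {"dx": -0.01,"dy": 0,"dz": 0,"ax": 0,"ay": 0,"az": 0,"gripper": 0},
  {"dx": -0.01,"dy": 0,"dz": 0,"ax": 0,"ay": 0,"az": 0,"gripper": 0},
  {"dx": -0.01,"dy": 0,"dz": 0,"ax": 0,"ay": 0,"az": 0,"gripper": 0},
  {"dx": 0,"dy": 0,"dz": 0,"ax": 0,"ay": 0,"az": 0,"gripper": 0},
])

```text
clock: 13.58
eef_pos: [669.2, 64.7, 26.6]
tool_rot: [3.141, -0.0, 1.449]
force: [1.0, 4.2, 1.1]
width: 0.1
gripper_force: 2.1
```

```bash
cat > cap.py <<'E'
from cell import ctrl
from h import *
s=ctrl.read_state();print(s["force"],s["eef_pos"])
e=np.array([.9926,-.121]);n=np.array([.121,.9926]);pv=np.array([552.5,-16.5])
for nm,roi in(("top",(250,135,345,190)),("scene",(260,215,345,290))):
    i=ctrl.get_image(nm);P=cloud(i);hsv=cv2.cvtColor(i["color"],cv2.COLOR_RGB2HSV)
    for b,ct in blobs((hsv[...,1]>110)&(hsv[...,0]<30)&(hsv[...,2]>60)&(P[...,2]>55)&(P[...,2]<90),roi):
        p=np.median(P[b],0);q=P[b][:,:2]-pv;print(nm,b.sum(),ct.round(1),p.round(1),"frame",((p[:2]-pv)@e).round(1),((p[:2]-pv)@n).round(1),"y ext",(q@n).min().round(1),(q@n).max().round(1))
E
python3 cap.py
```

```text
[0.96459071 4.24693225 1.074861  ] [669.1646062   64.69922954  26.58938664]
scene 187 [298.1 245. ] [664.5 -12.5  69.7] frame 110.7 17.5 y ext -5.2 36.2
```

>>> step_arm([
  {"dx": -0.01,"dy": 0,"dz": 0,"ax": 0,"ay": 0,"az": 0,"gripper": 0},
  {"dx": -0.01,"dy": 0,"dz": 0,"ax": 0,"ay": 0,"az": 0,"gripper": 0},
  {"dx": -0.01,"dy": 0,"dz": 0,"ax": 0,"ay": 0,"az": 0,"gripper": 0},
  {"dx": -0.005,"dy": 0,"dz": 0,"ax": 0,"ay": 0,"az": 0,"gripper": 0},
  {"dx": 0,"dy": 0,"dz": 0,"ax": 0,"ay": 0,"az": 0,"gripper": 0},
])

```text
clock: 14.3
eef_pos: [668.0, 54.9, 26.6]
tool_rot: [3.141, -0.001, 1.449]
force: [0.7, 4.6, 1.0]
width: -0.2
gripper_force: 2.6
```

>>> step_arm([
  {"dx": -0.003,"dy": 0,"dz": 0,"ax": 0,"ay": 0,"az": 0,"gripper": 0},
  {"dx": -0.003,"dy": 0,"dz": 0,"ax": 0,"ay": 0,"az": 0,"gripper": 0},
  {"dx": 0,"dy": 0,"dz": 0,"ax": 0,"ay": 0,"az": 0,"gripper": 0},
])

```text
clock: 14.68
eef_pos: [667.8, 53.4, 26.6]
tool_rot: [3.141, -0.001, 1.45]
force: [0.8, 5.2, 1.8]
width: -0.1
gripper_force: 2.8
```

>>> step_arm([
  {"dx": -0.003,"dy": 0,"dz": 0,"ax": 0,"ay": 0,"az": 0,"gripper": 0},
  {"dx": 0,"dy": 0,"dz": 0,"ax": 0,"ay": 0,"az": 0,"gripper": 0},
])

```text
clock: 14.92
eef_pos: [667.8, 52.7, 26.6]
tool_rot: [3.141, -0.001, 1.45]
force: [1.8, 5.2, 1.7]
width: 0.2
gripper_force: 2.9
```

>>> step_arm([
  {"dx": -0.003,"dy": 0,"dz": 0,"ax": 0,"ay": 0,"az": 0,"gripper": 0},
  {"dx": -0.003,"dy": 0,"dz": 0,"ax": 0,"ay": 0,"az": 0,"gripper": 0},
])

```text
clock: 15.18
eef_pos: [668.0, 52.6, 26.6]
tool_rot: [3.14, -0.004, 1.45]
force: [1.2, 9.0, 0.2]
width: 0.0
gripper_force: 4.5
```

>>> step_arm([
  {"dx": -0.003,"dy": 0,"dz": 0,"ax": 0,"ay": 0,"az": 0,"gripper": 0},
  {"dx": -0.003,"dy": 0,"dz": 0,"ax": 0,"ay": 0,"az": 0,"gripper": 0},
])

```text
clock: 15.42
eef_pos: [668.2, 52.5, 26.8]
tool_rot: [3.139, -0.006, 1.451]
force: [2.1, 11.5, -0.2]
width: -0.1
gripper_force: 5.6
```

>>> step_arm([
  {"dx": -0.003,"dy": 0,"dz": 0,"ax": 0,"ay": 0,"az": 0,"gripper": 0},
  {"dx": -0.002,"dy": 0,"dz": 0,"ax": 0,"ay": 0,"az": 0,"gripper": 0},
  {"dx": 0,"dy": 0,"dz": 0,"ax": 0,"ay": 0,"az": 0,"gripper": 0},
])

```text
clock: 15.8
eef_pos: [668.3, 52.4, 27.0]
tool_rot: [3.139, -0.008, 1.452]
force: [1.9, 13.1, 0.8]
width: -0.1
gripper_force: 6.2
```

```bash
python3 cap.py
```

```text
[ 1.93703885 13.06345166  0.82160308] [668.25241446  52.42506303  27.02807621]
scene 177 [294.6 242.8] [663.5 -24.   69.8] frame 111.1 6.0 y ext -17.5 23.7
```

>>> step_arm([
  {"dx": 0.02,"dy": 0,"dz": 0,"ax": 0,"ay": 0,"az": 0,"gripper": 0},
  {"dx": 0.04,"dy": 0,"dz": 0,"ax": 0,"ay": 0,"az": 0,"gripper": 0},
  {"dx": 0.04,"dy": 0,"dz": 0,"ax": 0,"ay": 0,"az": 0,"gripper": 0},
  {"dx": 0,"dy": 0,"dz": -0.1,"ax": 0,"ay": 0,"az": 0,"gripper": 0},
  {"dx": 0,"dy": 0,"dz": -0.15,"ax": 0,"ay": 0,"az": 0,"gripper": 0},
  {"dx": 0,"dy": 0,"dz": -0.15,"ax": 0,"ay": 0,"az": 0,"gripper": 0},
  {"dx": 0,"dy": 0,"dz": -0.15,"ax": 0,"ay": 0,"az": 0,"gripper": 0},
  {"dx": 0,"dy": 0,"dz": -0.06,"ax": 0,"ay": 0,"az": 0,"gripper": 0},
  {"dx": 0,"dy": 0,"dz": 0,"ax": 0,"ay": 0,"az": 0,"gripper": 0},
  {"dx": 0,"dy": 0,"dz": 0,"ax": 0,"ay": 0,"az": 0,"gripper": 0},
])

```text
clock: 17.15
eef_pos: [669.2, 75.8, 207.2]
tool_rot: [-3.138, 0.001, 1.449]
force: [-1.0, -0.9, -1.0]
width: -0.2
gripper_force: 0.0
```

```bash
python3 cap.py; python3 st.py; python3 - <<'E'
from cell import ctrl
import cv2
i=ctrl.get_image("scene");cv2.imwrite("pics/s4.png",cv2.resize(i["color"][170:310,230:400,::-1],None,fx=4,fy=4,interpolation=cv2.INTER_CUBIC))
E
```

```text
[-1.04423785 -0.92888242 -0.97010904] [669.20952517  75.81778012 207.20685633]
scene 178 [294.6 242.8] [662.9 -24.3  69.7] frame 110.5 5.6 y ext -18.1 24.0
[ 0.44 -0.36 -0.71] [ 0.03189686  0.69723582 -0.33488128  1.4479575   0.24675194  1.04177177
 -0.47768728]
scene 1320 [328. 193.] [692.   87.7 337.9] [ 72. 275. 390.]
scene 51 [328. 171.] [700.5  95.9 406.6] [401. 403. 411.]
scene 119 [297. 220.] [650.6 -20.4 147.9] [138. 142. 156.]
top 1348 [297. 188.] [480.5  19.7 723.7] [666. 704. 796.]
top 52 [369. 181.] [ 605.  -161.9   16.3] [ 9. 11. 35.]
top 233 [356. 233.] [407.3 -51.  780.2] [ 39. 763. 801.]
```

View pics/s4.png

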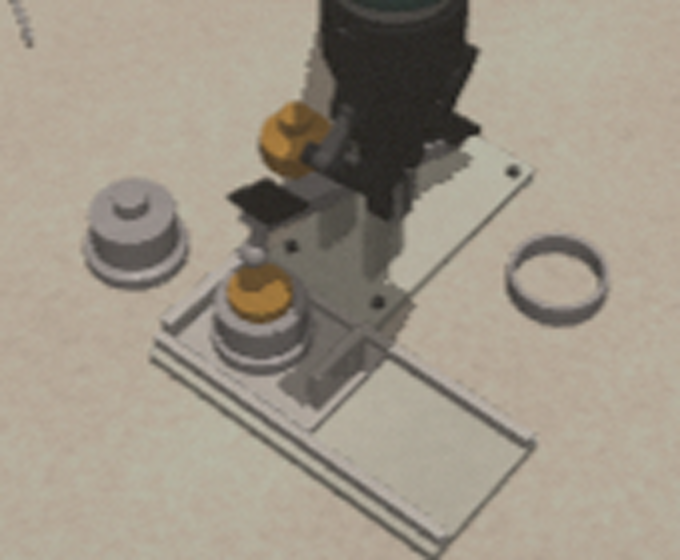

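The image shows the carriage hard against the end stop under the raised ball (ball at crop (253,253), cap at (260,290)). Now I go over the ball pad.

>>> step_arm([
  {"dx": -0.088,"dy": -0.007,"dz": 0,"ax": 0,"ay": 0,"az": 0,"gripper": 0},
  {"dx": -0.088,"dy": -0.007,"dz": 0,"ax": 0,"ay": 0,"az": 0,"gripper": 0},
  {"dx": -0.088,"dy": -0.007,"dz": 0,"ax": 0,"ay": 0,"az": 0,"gripper": 0},
  {"dx": -0.088,"dy": -0.008,"dz": 0,"ax": 0,"ay": 0,"az": 0,"gripper": 0},
  {"dx": 0,"dy": 0,"dz": 0.07,"ax": 0,"ay": 0,"az": 0,"gripper": 0},
  {"dx": 0,"dy": 0,"dz": 0.07,"ax": 0,"ay": 0,"az": 0,"gripper": 0},
  {"dx": 0,"dy": 0,"dz": 0.05,"ax": 0,"ay": 0,"az": 0,"gripper": 0},
  {"dx": 0,"dy": 0,"dz": 0,"ax": 0,"ay": 0,"az": 0,"gripper": 0},
  {"dx": 0,"dy": 0,"dz": 0,"ax": 0,"ay": 0,"az": 0,"gripper": 0},
])

```text
clock: 18.52
eef_pos: [649.6, -27.3, 152.9]
tool_rot: [3.141, -0.0, 1.449]
force: [0.5, -0.2, -0.5]
width: 0.3
gripper_force: 0.0
```

>>> step_arm([
  {"dx": -0.003,"dy": 0,"dz": 0.01,"ax": 0,"ay": 0,"az": 0,"gripper": 0},
  {"dx": 0,"dy": 0,"dz": 0.01,"ax": 0,"ay": 0,"az": 0,"gripper": 0},
  {"dx": 0,"dy": 0,"dz": 0.01,"ax": 0,"ay": 0,"az": 0,"gripper": 0},
  {"dx": 0,"dy": 0,"dz": 0.01,"ax": 0,"ay": 0,"az": 0,"gripper": 0},
  {"dx": 0,"dy": 0.002,"dz": 0.01,"ax": 0,"ay": 0,"az": 0,"gripper": 0},
  {"dx": 0,"dy": 0.002,"dz": 0.01,"ax": 0,"ay": 0,"az": 0,"gripper": 0},
  {"dx": 0,"dy": 0.002,"dz": 0.01,"ax": 0,"ay": 0,"az": 0,"gripper": 0},
])

```text
clock: 19.4
eef_pos: [651.4, -28.6, 131.6]
tool_rot: [3.14, -0.0, 1.449]
force: [0.7, -0.2, 3.4]
width: 0.2
gripper_force: 1.7
```

>>> step_arm([
  {"dx": 0,"dy": 0.003,"dz": 0.01,"ax": 0,"ay": 0,"az": 0,"gripper": 0},
  {"dx": 0,"dy": 0.002,"dz": 0.01,"ax": 0,"ay": 0,"az": 0,"gripper": 0},
  {"dx": 0,"dy": 0.002,"dz": 0.01,"ax": 0,"ay": 0,"az": 0,"gripper": 0},
  {"dx": 0,"dy": 0.001,"dz": 0.005,"ax": 0,"ay": 0,"az": 0,"gripper": 0},
])

```text
clock: 19.9
eef_pos: [653.2, -28.9, 120.6]
tool_rot: [3.141, -0.0, 1.449]
force: [1.8, -0.1, 3.7]
width: 0.1
gripper_force: 1.7
```

>>> step_arm([
  {"dx": 0,"dy": 0.001,"dz": 0.003,"ax": 0,"ay": 0,"az": 0,"gripper": 0},
  {"dx": 0,"dy": 0.001,"dz": 0.003,"ax": 0,"ay": 0,"az": 0,"gripper": 0},
  {"dx": 0,"dy": 0,"dz": 0.003,"ax": 0,"ay": 0,"az": 0,"gripper": 0},
])

```text
clock: 20.27
eef_pos: [654.0, -29.0, 118.2]
tool_rot: [3.141, -0.0, 1.449]
force: [2.8, -0.2, 3.7]
width: -0.0
gripper_force: 1.7
```

>>> step_arm([
  {"dx": 0,"dy": 0,"dz": 0.003,"ax": 0,"ay": 0,"az": 0,"gripper": 0},
  {"dx": 0,"dy": 0,"dz": 0.003,"ax": 0,"ay": 0,"az": 0,"gripper": 0},
  {"dx": 0,"dy": 0,"dz": 0.003,"ax": 0,"ay": 0,"az": 0,"gripper": 0},
])

```text
clock: 20.65
eef_pos: [653.7, -29.0, 115.4]
tool_rot: [3.142, 0.0, 1.449]
force: [2.4, 0.2, 3.8]
width: -0.1
gripper_force: 1.7
```

>>> step_arm([
  {"dx": 0,"dy": 0,"dz": 0.003,"ax": 0,"ay": 0,"az": 0,"gripper": 0},
  {"dx": 0,"dy": 0,"dz": 0.003,"ax": 0,"ay": 0,"az": 0,"gripper": 0},
])

```text
clock: 20.9
eef_pos: [653.6, -29.0, 113.5]
tool_rot: [-3.142, 0.0, 1.449]
force: [2.9, -0.2, 4.3]
width: 0.1
gripper_force: 1.7
```

>>> step_arm([
  {"dx": 0,"dy": 0,"dz": 0.003,"ax": 0,"ay": 0,"az": 0,"gripper": 0},
  {"dx": 0,"dy": 0,"dz": 0,"ax": 0,"ay": 0,"az": 0,"gripper": 0},
])

```text
clock: 21.15
eef_pos: [653.4, -29.1, 112.5]
tool_rot: [-3.141, 0.0, 1.449]
force: [2.0, 0.2, 3.6]
width: -0.1
gripper_force: 1.4
```

>>> step_arm([
  {"dx": 0,"dy": 0,"dz": 0.003,"ax": 0,"ay": 0,"az": 0,"gripper": 0},
  {"dx": 0,"dy": 0,"dz": 0,"ax": 0,"ay": 0,"az": 0,"gripper": 0},
])

```text
clock: 21.4
eef_pos: [653.6, -29.1, 112.0]
tool_rot: [-3.141, 0.0, 1.449]
force: [1.4, -1.0, 5.7]
width: -0.1
gripper_force: 2.5
```

>>> step_arm([
  {"dx": 0,"dy": 0,"dz": 0.003,"ax": 0,"ay": 0,"az": 0,"gripper": 0},
  {"dx": 0,"dy": 0,"dz": 0,"ax": 0,"ay": 0,"az": 0,"gripper": 0},
])

```text
clock: 21.65
eef_pos: [653.7, -29.1, 111.8]
tool_rot: [3.141, 0.0, 1.449]
force: [-0.4, -0.1, 8.9]
width: 0.0
gripper_force: 4.5
```

>>> step_arm([
  {"dx": 0,"dy": 0,"dz": 0.002,"ax": 0,"ay": 0,"az": 0,"gripper": 0},
  {"dx": 0,"dy": 0,"dz": 0,"ax": 0,"ay": 0,"az": 0,"gripper": 0},
])

```text
clock: 21.9
eef_pos: [653.8, -29.1, 111.7]
tool_rot: [3.141, 0.0, 1.449]
force: [0.3, -0.4, 12.0]
width: -0.1
gripper_force: 5.9
```

>>> step_arm([
  {"dx": 0,"dy": 0,"dz": 0,"ax": 0,"ay": 0,"az": 0,"gripper": 0},
  {"dx": 0,"dy": 0,"dz": 0,"ax": 0,"ay": 0,"az": 0,"gripper": 0},
  {"dx": 0,"dy": 0,"dz": 0,"ax": 0,"ay": 0,"az": 0,"gripper": 0},
])

```text
clock: 22.28
eef_pos: [653.8, -29.0, 111.7]
tool_rot: [3.141, 0.0, 1.449]
force: [-1.3, 0.6, 11.4]
width: 0.1
gripper_force: 5.9
```

Steady near 12 N, so I'll hold it for 2.5 s.

>>> step_arm([
  {"dx": 0,"dy": 0,"dz": 0,"ax": 0,"ay": 0,"az": 0,"gripper": 0},
  {"dx": 0,"dy": 0,"dz": 0,"ax": 0,"ay": 0,"az": 0,"gripper": 0},
  {"dx": 0,"dy": 0,"dz": 0,"ax": 0,"ay": 0,"az": 0,"gripper": 0},
  {"dx": 0,"dy": 0,"dz": 0,"ax": 0,"ay": 0,"az": 0,"gripper": 0},
  {"dx": 0,"dy": 0,"dz": 0,"ax": 0,"ay": 0,"az": 0,"gripper": 0},
  {"dx": 0,"dy": 0,"dz": 0,"ax": 0,"ay": 0,"az": 0,"gripper": 0},
  {"dx": 0,"dy": 0,"dz": 0,"ax": 0,"ay": 0,"az": 0,"gripper": 0},
  {"dx": 0,"dy": 0,"dz": 0,"ax": 0,"ay": 0,"az": 0,"gripper": 0},
  {"dx": 0,"dy": 0,"dz": 0,"ax": 0,"ay": 0,"az": 0,"gripper": 0},
  {"dx": 0,"dy": 0,"dz": 0,"ax": 0,"ay": 0,"az": 0,"gripper": 0},
  {"dx": 0,"dy": 0,"dz": 0,"ax": 0,"ay": 0,"az": 0,"gripper": 0},
  {"dx": 0,"dy": 0,"dz": 0,"ax": 0,"ay": 0,"az": 0,"gripper": 0},
  {"dx": 0,"dy": 0,"dz": 0,"ax": 0,"ay": 0,"az": 0,"gripper": 0},
  {"dx": 0,"dy": 0,"dz": 0,"ax": 0,"ay": 0,"az": 0,"gripper": 0},
  {"dx": 0,"dy": 0,"dz": 0,"ax": 0,"ay": 0,"az": 0,"gripper": 0},
  {"dx": 0,"dy": 0,"dz": 0,"ax": 0,"ay": 0,"az": 0,"gripper": 0},
  {"dx": 0,"dy": 0,"dz": 0,"ax": 0,"ay": 0,"az": 0,"gripper": 0},
  {"dx": 0,"dy": 0,"dz": 0,"ax": 0,"ay": 0,"az": 0,"gripper": 0},
  {"dx": 0,"dy": 0,"dz": 0,"ax": 0,"ay": 0,"az": 0,"gripper": 0},
  {"dx": 0,"dy": 0,"dz": 0,"ax": 0,"ay": 0,"az": 0,"gripper": 0},
])

```text
clock: 24.78
eef_pos: [653.8, -29.1, 111.7]
tool_rot: [3.141, 0.0, 1.449]
force: [-1.7, -0.1, 11.1]
width: 0.2
gripper_force: 5.9
```

>>> step_arm([
  {"dx": 0,"dy": 0,"dz": -0.008,"ax": 0,"ay": 0,"az": 0,"gripper": 0},
  {"dx": 0,"dy": 0,"dz": -0.01,"ax": 0,"ay": 0,"az": 0,"gripper": 0},
  {"dx": 0,"dy": 0,"dz": -0.02,"ax": 0,"ay": 0,"az": 0,"gripper": 0},
  {"dx": 0,"dy": 0,"dz": -0.08,"ax": 0,"ay": 0,"az": 0,"gripper": 0},
  {"dx": 0,"dy": 0,"dz": -0.15,"ax": 0,"ay": 0,"az": 0,"gripper": 0},
  {"dx": 0,"dy": 0,"dz": -0.15,"ax": 0,"ay": 0,"az": 0,"gripper": 0},
  {"dx": 0,"dy": 0,"dz": 0,"ax": 0,"ay": 0,"az": 0,"gripper": 0},
  {"dx": 0,"dy": 0,"dz": 0,"ax": 0,"ay": 0,"az": 0,"gripper": 0},
])

```text
clock: 25.78
eef_pos: [653.0, -29.1, 235.2]
tool_rot: [-3.14, 0.0, 1.449]
force: [0.4, 0.2, -0.4]
width: -0.2
gripper_force: 0.0
```

```bash
python3 st.py; python3 cap.py; python3 - <<'E'
from cell import ctrl
import cv2
i=ctrl.get_image("scene");cv2.imwrite("pics/s5.png",cv2.resize(i["color"][170:310,230:400,::-1],None,fx=4,fy=4,interpolation=cv2.INTER_CUBIC))
E
```

```text
[ 0.37  0.16 -0.43] [ 0.20263195  0.63994177 -0.34883864  1.48048532  0.23577675  1.06398772
 -0.31927655]
scene 376 [289. 178.] [667.8 -21.  306.3] [260. 286. 340.]
scene 94 [343. 194.] [455.5   1.4  91.8] [88. 90. 95.]
scene 155 [294. 229.] [659.4 -24.  121.4] [105. 119. 125.]
top 1513 [342. 199.] [453.5 -36.9 743.4] [403. 690. 776.]
top 20 [381. 147.] [520.5 -90.4 699.6] [691. 692. 928.]
top 188 [315. 233.] [449.2  -5.9  91. ] [14. 88. 97.]
[-0.09153667  0.64898338  0.33129545] [652.5349426  -29.16517495 234.17397922]
scene 127 [295.2 244.1] [667.4 -19.2  69.6] frame 114.4 11.3 y ext -17.9 23.7
```

View pics/s5.png

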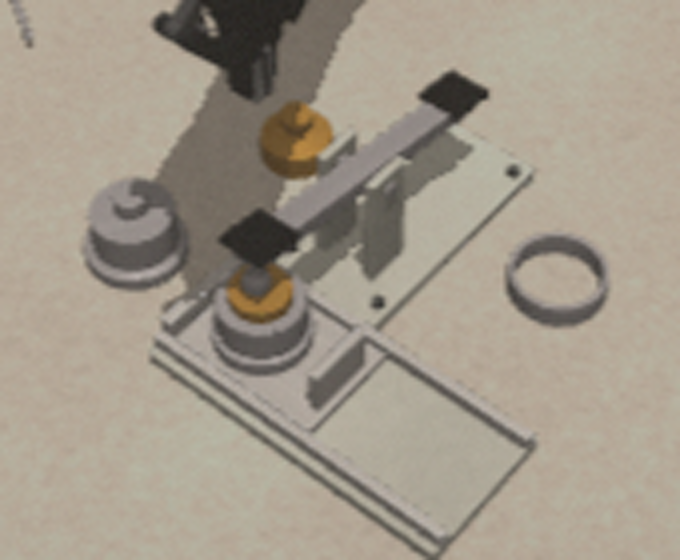

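The image shows the ball resting on the brass cap at crop (258,285), the carriage home, the bystanders in place and the arm clear.

```bash
python3 -c "
from cell import ctrl;print(ctrl.finish_job())"
```

```text
the job is handed in; nothing more can be done
None
```

The job is handed in: the cell is home against the end stop, the ball was pressed onto the cap at 11 to 12 N for over two seconds, and it was left resting there with the arm clear. The highest force I read on the beam or the cell was about 13 N.

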